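# Open the sprung keeper and stand the fallen moisture absorber in it

## Task

Open the steel keeper: press the push catch in the front margin of its lid, then keep the sprung lid under your finger and ease it up and back until it stands open by itself, so that it does not fly open. Then pick up the moisture-absorber pot that has toppled on the bench and set it down gently, standing upright, on the floor of the open keeper in the clear space beside the fillets. Leave the other things on the bench and in the keeper where they are.

Things in the scene. Friction and masses are not known exactly. Their poses are not given: they have to be found in the camera images.
- keeper: the dry-goods keeper, a fixed stainless steel box 200 mm front to back (x) x 280 mm wide (y), walls 5 mm thick, 105 mm high, shut by a white hinged lid. Origin: centre of its underside; front faces -x, lid hinge along the rear (+x) top rim, z up. Opened, the lid stands along the rear rim, up to 310 mm above the bench. A 40 mm wide bolt lip stands 7 mm in from the middle of the front wall, 88 mm up
- lid (a joint): angle of the lid, rad: 0 shut and latched, growing as its front edge rises and swings back over the rear hinge; stop at 1.60, just past upright. 0.4 kg, 204 x 286 x 14 mm. A hinge spring drives it open and holds it at the stop: it lifts at the catch with about 2.4 N when shut, 0.5 N near upright. Let go when shut it flies up at over 5 rad/s; let go in the last 0.2 rad it arrives gently
- catch (a joint): travel of the push catch into the lid, m: 0 out, 0.005 fully in, about 1.4 N. The bolt under the lid lets go at about 0.003 to 0.004; the lid is then free to rise under the finger that presses the catch. Pressing harder only pushes the lid onto its rim. The bolt cannot catch again once the lid has risen 10 mm
- catch_top (a point): centre of the top of the push catch, a grey button 26 mm (front to back) x 56 mm (side to side) in a grey bezel in the middle of the lid's front margin, 24 mm behind the lid's front edge, 176 mm in front of the hinge line. It stands 7 mm above the lid's top face when out, 2 mm when in. It moves with the lid; z is the outward normal of the lid's top face: press along -z
- lid_hinge (a point): middle of the lid's hinge line, at the rear top rim 105 mm above the bench; the line runs along the keeper's y axis. The lid's underside starts from it and the top face lies 14 mm above; every point of the lid moves on an arc about it. Its x and z axes turn with the lid
- keeper_floor (a point): centre of the keeper's inner floor, 5 mm above its underside, axes as the keeper's; the floor is 190 mm (x) x 270 mm (y). The two kept fillets lie on the half at negative y; the half at positive y, 135 mm wide, is empty and open from above when the lid is up
- lid_edge (a point): middle of the lid's front edge, on its top face, 200 mm from the hinge
- pot: the toppled moisture-absorber pot: a clear and white rounded-square tub 58 x 58 x 62 mm tall, with a round white perforated cap 51 mm across, 84 mm over all; 0.18 to 0.37 kg. Origin: centre of its bottom; z runs from bottom to cap: level now (origin 29 mm above the bench, cap roughly to +x), up at the end; x, y square to its sides. Tilted up over 60 degrees it rocks onto its bottom by itself
- kept0: a dried fish fillet, a hard dark-brown pointed spindle 165 mm long, 42 mm wide, 27 mm thick, lying in the keeper along its x, about 98 mm to the negative-y side of the keeper's middle; origin under its middle, x along its length, z up. Leave it where it is
- kept1: a dried fish fillet, a hard dark-brown pointed spindle 171 mm long, 42 mm wide, 27 mm thick, lying in the keeper along its x, about 50 mm to the negative-y side of the keeper's middle; origin under its middle, x along its length, z up. Leave it where it is
- block: a plain wooden tapping block 50 x 100 x 28 mm lying near the pot; origin under its centre. Leave it where it is
- laid0: a dried fish fillet, a hard dark-brown pointed spindle 168 mm long, 42 mm wide, 27 mm thick, lying on the straw mat at the right (-y); origin under its middle, x along its length, z up. Leave it where it is
- laid1: a dried fish fillet, a hard dark-brown pointed spindle 173 mm long, 42 mm wide, 27 mm thick, lying on the straw mat at the right (-y); origin under its middle, x along its length, z up. Leave it where it is
- laid2: a dried fish fillet, a hard dark-brown pointed spindle 178 mm long, 42 mm wide, 27 mm thick, lying on the straw mat at the right (-y); origin under its middle, x along its length, z up. Leave it where it is
- mug: a blue mug 82 mm tall, 74 mm across, standing at the left; origin under its centre. Leave it where it is
- brush: a wooden scrubbing brush 130 x 42 x 36 mm at the left; origin under its centre. Leave it where it is
Mind the look-alikes: they are no part of the job. Several things look just like the pot: the one meant starts farthest to the robot's right.

How it is judged:
On the way, in this order (a step that is already met when the one before it is completed fails the run):
1. the lid has been eased up and stands open (value of joint lid above 1.45 rad), for 0.2 s.
2. the pot stands upright on the floor of the keeper (x of pot in the frame of keeper between -0.07 and 0.07 m and y of pot in the frame of keeper between -0.11 and 0.11 m and z of pot in the frame of keeper below 0.012 m and angle between pot's own z axis and vertical below 0.12 rad), for 0.2 s.
At the end, for the whole second after the job is handed in: The lid stands open (joint above 1.45 rad); the pot stands upright (within 0.12 rad) with its bottom on the keeper's floor (origin less than 12 mm above the keeper's origin, within 70 mm of the keeper's middle in its x and 110 mm in its y), at rest and released (all of step 2 and value of joint lid above 1.45 rad and linear speed of pot below 0.02 m/s and contact force between the fingers and pot below 0.1 N); the robot touches nothing.
It fails at once if the lid flew open (faster than 2.5 rad/s) (velocity of joint lid above 2.5 rad/s).
It fails at once if the pot was let drop in the keeper (over 0.5 m/s inside it) or rammed into it (over 60 N) (contact force between pot and keeper above 60 N or (x of pot in the frame of keeper between -0.07 and 0.07 m and y of pot in the frame of keeper between -0.11 and 0.11 m and z of pot in the frame of keeper below 0.09 m and linear speed of pot above 0.5 m/s)).
It fails at once if a fillet in the keeper was pushed out of its place (over 30 mm) (distance of any of kept0, kept1 from where it was at the start of the episode above 0.03 m).
It fails at once if another thing on the bench was moved (over 30 mm) (distance of any of block, laid0, laid1, laid2, mug, brush from where it was at the start of the episode above 0.03 m).
It also fails if it takes over 72 s, if anything falls off the work surface, if the arm or the gripper's body presses on something with over 40 N, if the wrist force passes 120 N, or if a joint passes its speed limit or range.

## Robot

A 7-joint arm with a two-finger parallel gripper is mounted at the origin on the work surface. World frame = base frame: x ahead of the robot, y to its left, z up, the work surface at z = 0. Lengths are in m, angles in rad, forces in N, time in s.
With the tool pointing down it reaches from about 0.425 to 0.825 m from the base axis. Payload 3.6 kg.
Tool frame: the origin (TCP) lies where the fingers leave the gripper's body, on its centre line; the fingertips stand 73 mm ahead of it and the grasp point (between the pads) lies 54 mm ahead of it; x points along the fingers, y is the direction in which the jaws open and shut, and the axes are right-handed (so a half turn about x gives the same grasp; the last joint's range is limited). The gripper opens to 85 mm and grips with 20 to 120 N. Pads are 22 mm wide; open, the fingers measure 114 mm over their backs; the gripper's body (76 mm by 85 mm) begins 54 mm behind the grasp point. The pads swing forward as they close: fully open they stand 13 mm farther back than shut.
Start: joints at [-1.208, 0.615, -0.013, 1.423, 0.008, 1.103, -0.04], TCP at [0.247, 0.601, 0.304] pointing down, gripper open.
Joint ranges: [-3.12, 3.12], [-0.3, 2.06], [-1.34, 1.32], [0.26, 2.42], [-1.36, 4.5], [0.01, 1.98], [-2.84, 2.84]. Speed limits (rad/s): [2.79, 2.79, 3.14, 3.14, 3.14, 3.14, 3.14].

## Interface

Orientations are given as a unit quaternion [x, y, z, w].
In Python, from station import arm, snapshot, camera_info, ticket gives the robot as it stands. Calls block until the motion is done:
- arm.movep(position, orientation): joint-space move of the TCP to a pose.
- arm.line_to(position, velocity=0.15, ori=None): straight line of the TCP; ori=None keeps the orientation; velocity is the mean speed in m/s.
- arm.move_j(angles): joint-space move.
- arm.move_gripper(opening, effort=None): opening from 0.0 (shut) to 1.0 (fully open); effort is the grip in N (None keeps the last); returns when the fingers have stopped.
- arm.pause(seconds).
- arm.ik(position, orientation): joint angles nearest the present ones, or None.
- snapshot(name): name is "scene" or "side" or "wrist"; returns the picture (384x512x3 uint8, blue, green, red); there is no depth.
- camera_info(name): a dict with "fx", "fy", "cx", "cy" (pixels), "R" (3x3) and "t" (3): a world point X has camera coordinates R X + t; the wrist camera has in their place "T_tool_cam" (4x4, takes a point from camera to tool coordinates, whose origin is the TCP and whose axes are the tool frame's). Camera axes: x right, y down, z forward; pixel columns grow to the right and rows downward; lengths in m; the calibration is good to about 2 mm. The wrist camera is an equidistant fisheye: a pixel r from the principal point sees the ray r / f radians off the axis. A picture is of the moment at which its call begins: read the wrist's pose just before it. camera_info takes no time and is no camera call.
A pose or a line that the arm cannot do raises arm.MotionError and nothing moves.
- ticket.finish_job(): hands the job in, once; it reports no verdict.
Readings, each from a call of its own:
- arm.read_time(): time.
- arm.read_joint_positions(): joint angles.
- arm.read_dq(): joint speeds.
- arm.read_effort(): joint torques, N m.
- arm.read_tool_pos(): TCP position.
- arm.read_eef_rot(): TCP orientation.
- arm.read_ft_force(): force on the tool from outside, world axes, zero at the start.
- arm.read_wrist_torque(): the same for the moment, N m.
- arm.read_opening(): opening from 0.0 (shut) to 1.0 (fully open).
Only numpy, scipy, OpenCV 4.12 (cv2) and the standard library are available. Lean on these libraries where they do the work, as an engineer would, in place of code of your own. Each camera call takes 0.05 s, during which the arm holds its last target. There are 200 camera calls.

## Working session

There is one attempt and no reset: what is moved stays moved. The work goes in short steps, each a Python script; the robot and the scene stay as the last script left them, time stands still between calls to the robot, and variables do not carry over. Pictures are saved under pics/ and viewed, about 8 in all and at most 12, crops included, and the job is handed in when it is done.

```bash
mkdir -p pics; ls; python3 - <<'E'
from station import arm, snapshot, camera_info
import cv2, numpy as np
for n in ["scene","side"]:
    cv2.imwrite(f"pics/{n}0.png", cv2.resize(snapshot(n),(768,576)))
    c=camera_info(n); print(n,c["fx"],c["cx"],c["cy"],(-np.array(c["R"]).T@np.array(c["t"])).round(3),np.array(c["R"]).round(3).tolist())
c=camera_info("wrist");print(c)
print(arm.read_time(),arm.read_tool_pos(),arm.read_eef_rot())
E
```

```text
pics
scene 442.15309350392084 257.1716795798583 185.34564361248593 [1.122 0.531 1.549] [[-0.673, 0.74, 0.002], [0.63, 0.574, -0.523], [-0.388, -0.351, -0.852]]
side 456.9471283322319 260.9869374225943 195.17127028902775 [ 1.115 -0.868  1.299] [[0.783, 0.622, 0.004], [0.47, -0.588, -0.658], [-0.407, 0.517, -0.753]]
{'fx': 297.3186396354542, 'fy': 297.3186396354542, 'cx': 258.4164918480778, 'cy': 199.50272890389655, 'T_tool_cam': array([[ 4.65111143e-04, -2.68928215e-01,  9.63160111e-01,
        -7.05357655e-02],
       [ 9.99999431e-01,  1.04926773e-03, -1.89930190e-04,
         6.73484559e-04],
       [-9.59535232e-04,  9.63159652e-01,  2.68928550e-01,
        -6.71123684e-02],
       [ 0.00000000e+00,  0.00000000e+00,  0.00000000e+00,
         1.00000000e+00]])}
0.1 [0.24681379 0.60075241 0.30284106] [ 0.13611092  0.69386485 -0.13774441  0.69357903]
```

View pics/scene0.png

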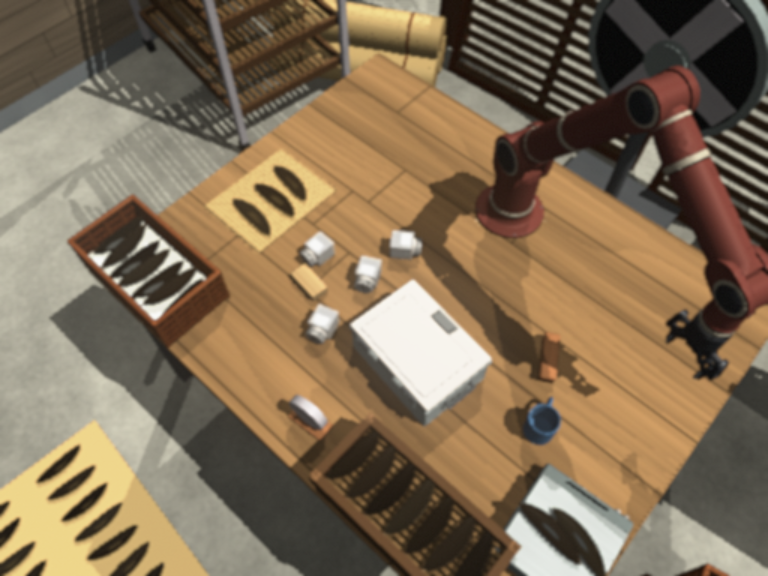

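View pics/side0.png

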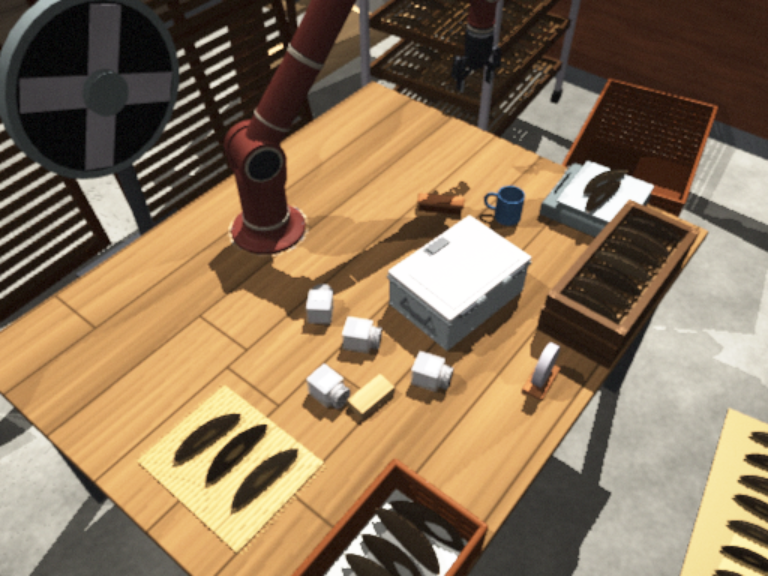

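Scene view (768×576): lid around (420,345) with its catch at (444,321), and four pots at (318,249), (367,272), (403,244) and (322,323). The block is at (308,281). Side view: catch (437,245), pots (328,386), (361,335), (320,305), (431,372).

```bash
cat > h.py <<'E'
import numpy as np, cv2
from scipy.spatial.transform import Rotation as Rot
from station import arm, snapshot, camera_info, ticket
def ray(n,u,v,pose=None):
    c=camera_info(n)
    if n=="wrist":
        p,R=pose; a=np.array([(u-c["cx"])/c["fx"],(v-c["cy"])/c["fy"]]); th=np.hypot(*a)
        d=np.r_[a/max(th,1e-9)*np.sin(th),np.cos(th)]; T=c["T_tool_cam"]
        return p+R@T[:3,3], R@T[:3,:3]@d
    R=np.array(c["R"]);d=np.array([(u-c["cx"])/c["fx"],(v-c["cy"])/c["fy"],1.])
    return -R.T@np.array(c["t"]), R.T@d
def onz(n,u,v,z,pose=None):
    o,d=ray(n,u,v,pose); return o+d*(z-o[2])/d[2]
def two(r1,r2):
    (o1,d1),(o2,d2)=r1,r2
    s=np.linalg.lstsq(np.c_[d1,-d2],o2-o1,rcond=None)[0]
    a,b=o1+d1*s[0],o2+d2*s[1]; return (a+b)/2,np.linalg.norm(a-b)
def pose(): return np.array(arm.read_tool_pos()),Rot.from_quat(arm.read_eef_rot()).as_matrix()
def quat(xt,yt):
    "tool x (fingers) and y (jaws) in world"
    x=np.array(xt,float);x/=np.linalg.norm(x);y=np.array(yt,float);y-=x*(x@y);y/=np.linalg.norm(y)
    return Rot.from_matrix(np.c_[x,y,np.cross(x,y)]).as_quat()
E
python3 - <<'E'
from h import *
np.set_printoptions(precision=4,suppress=True)
s=2/3
P=dict(catch=((444,321),(437,245)),potA=((318,249),(328,386)),potB=((367,272),(361,335)),potC=((403,244),(320,305)),potD=((322,323),(431,372)),block=((308,281),(371,396)))
for k,(a,b) in P.items(): print(k,*two(ray("scene",a[0]*s,a[1]*s),ray("side",b[0]*s,b[1]*s)))
for n,seed in(("scene",(420,345)),("side",(462,270))):
    im=snapshot(n); hsv=cv2.cvtColor(im,cv2.COLOR_BGR2HSV)
    m=((hsv[...,1]<40)&(hsv[...,2]>200)).astype(np.uint8)
    m=cv2.morphologyEx(m,cv2.MORPH_CLOSE,np.ones((5,5)))
    _,L=cv2.connectedComponents(m); l=L[int(seed[1]*s),int(seed[0]*s)]
    print(n,l,(L==l).sum())
    cnt=max(cv2.findContours((L==l).astype(np.uint8),0,2)[0],key=cv2.contourArea)[:,0]
    w=np.array([onz(n,u,v,0.119)[:2] for u,v in cnt],np.float32)
    r=cv2.minAreaRect(w*1000); print(r, cv2.boxPoints(r).tolist())
E
```

```text
catch [0.4682 0.1309 0.1211] 0.002665123149273176
potA [ 0.4875 -0.2958  0.0283] 0.003174147244411074
potB [ 0.453  -0.1433  0.0304] 0.005197628542343036
potC [ 0.3161 -0.1338  0.0275] 0.002809655063148258
potD [ 0.6425 -0.1243  0.028 ] 0.003237155802185392
block [ 0.5723 -0.2497  0.0135] 0.00187699718964502
scene 14 3929
((547.1557006835938, 121.1220703125), (287.0563659667969, 201.8270721435547), 81.6100845336914) [[426.3800964355469, -6.145904541015625], [626.0472412109375, -35.594268798828125], [667.9312744140625, 248.39004516601562], [468.26416015625, 277.8384094238281]]
side 44 3324
((549.5697021484375, 115.70160675048828), (285.31182861328125, 209.1371307373047), 81.76435852050781) [[425.64483642578125, -10.504257202148438], [632.6251831054688, -40.46202850341797], [673.4945678710938, 241.907470703125], [466.51422119140625, 271.865234375]]
```

```bash
cat >> h.py <<'E'
YAW=np.deg2rad(-8.4); KX=np.array([np.cos(YAW),np.sin(YAW),0]); KY=np.array([-np.sin(YAW),np.cos(YAW),0]); Z=np.array([0,0,1.])
K=np.array([0.5470,0.1190,0])       # keeper origin
def kp(x,y,z): return K+KX*x+KY*y+Z*z
QL=quat(-Z,KY)
E
python3 - <<'E'
from h import *
np.set_printoptions(precision=3,suppress=True)
arm.move_gripper(0.0,30); arm.movep(kp(-0.10,0,0.32),QL)
print(arm.read_time(),arm.read_joint_positions(),arm.read_ft_force())
for x,z in((0.0,.34),(.08,.36),(.125,.36),(.2,.40)): print(x,arm.ik(kp(x,0,z),QL))
p=pose(); im=snapshot("wrist"); cv2.imwrite("pics/w1.png",im); np.save("w1.npy",np.c_[p[1],p[0]]); print(p)
c=camera_info("wrist")
E
```

```text
2.8167 [-0.378  0.316  0.053  1.906 -0.021  0.92   1.111] [ 0.591 -0.713 -0.579]
0.0 [-0.301  0.439  0.072  1.639 -0.035  1.064  1.206]
0.08 [-0.255  0.549  0.088  1.386 -0.049  1.208  1.262]
0.125 [-0.232  0.626  0.097  1.244 -0.06   1.274  1.289]
0.2 [-0.193  0.76   0.115  0.874 -0.08   1.512  1.32 ]
(array([0.448, 0.135, 0.32 ]), array([[ 0.   ,  0.144,  0.99 ],
       [ 0.001,  0.99 , -0.144],
       [-1.   ,  0.001,  0.   ]]))
```

View pics/w1.png

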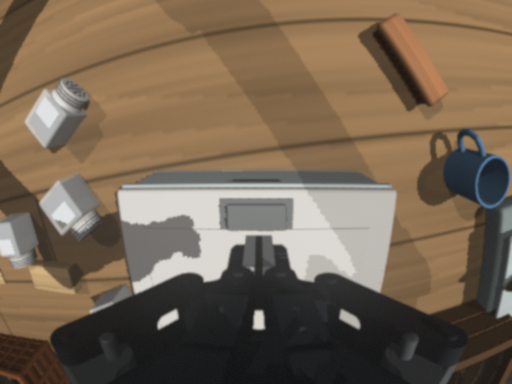

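The wrist view shows the catch button centred near (256,215), lid front corners at (119,187) and (394,189), and the shut finger tip at (258,240).

```bash
python3 - <<'E'
from h import *
np.set_printoptions(precision=4,suppress=True)
T=np.load("w1.npy"); P=(T[:,3],T[:,:3])
for n,u,v,z in(("catch",257,215,.126),("c1",119,187,.119),("c2",394,189,.119)):
    w=onz("wrist",u,v,z,P); d=w-K; print(n,w,"keeper",d@KX,d@KY)
print("expect catch -.076,0; corners -.100,-+.143")
# go above catch, descend till force
arm.line_to(kp(-0.076,0,0.225)); arm.pause(.3)
f0=np.array(arm.read_ft_force()); print(arm.read_tool_pos(),f0)
E
```

```text
catch [0.4698 0.1308 0.126 ] keeper -0.07814445609322176 0.00043127767916877437
c1 [ 0.4237 -0.0037  0.119 ] keeper -0.10402990243479171 -0.1394260404912479
c2 [0.4657 0.2711 0.119 ] keeper -0.10269307925485266 0.13861718148148444
expect catch -.076,0; corners -.100,-+.143
[0.472  0.1302 0.2257] [-0.4845 -1.1918 -0.1054]
```

```bash
sed -i 's/K=np.array(\[0.5470,0.1190,0\])/K=np.array([0.5450,0.1193,0])/' h.py; python3 - <<'E'
from h import *
arm.line_to(kp(-0.076,0,0.214),0.03); arm.pause(.3)
f0=np.array(arm.read_ft_force())[2]; z=0.214; log=[]
while z>0.183:
    z-=0.001; arm.line_to(kp(-0.076,0,z),0.01); f=arm.read_ft_force()[2]-f0; log.append((round(z,4),round(f,2)))
    if f>5: break
print(log[-14:],arm.read_tool_pos(),arm.read_time())
E
```

```text
[(0.206, np.float64(-0.77)), (0.205, np.float64(-0.71)), (0.204, np.float64(0.43)), (0.203, np.float64(0.12)), (0.202, np.float64(-0.05)), (0.201, np.float64(1.2)), (0.2, np.float64(0.01)), (0.199, np.float64(1.17)), (0.198, np.float64(1.07)), (0.197, np.float64(1.14)), (0.196, np.float64(1.3)), (0.195, np.float64(1.39)), (0.194, np.float64(3.6)), (0.193, np.float64(8.51))] [0.46975867 0.13044197 0.19375827] 10.0417
```

Button bottomed at TCP z≈0.194, which matches the 73 mm fingertip. Now I'll ease the lid up along the arc.

```bash
cat >> h.py <<'E'
def lidpose(th):
    r=0.187-0.013*min(th/1.2,1); h=0.011
    x=0.100-r*np.cos(th)+0.016*np.sin(th)+h; z=0.105+r*np.sin(th)+0.016*np.cos(th)+0.073
    return kp(x,0,z)
E
python3 - <<'E'
from h import *
f0=-0.3
for th in np.arange(0.03,0.52,0.06):
    arm.line_to(lidpose(th),0.04); f=np.array(arm.read_ft_force()); print(round(th,2),f.round(1),end=' | ')
print(arm.read_time()); cv2.imwrite("pics/s2.png",snapshot("side")[100:300,180:420].repeat(2,0).repeat(2,1))
E
```

```text
0.03 [-0.9 -0.2  2.3] | 0.09 [0.4 1.2 2. ] | 0.15 [0.2 0.7 1.4] | 0.21 [-0.2  0.3  0.9] | 0.27 [0.9 0.3 0.7] | 0.33 [0.4 0.1 0.5] | 0.39 [ 0.8 -0.1  0.6] | 0.45 [ 0.7 -0.8  1.2] | 0.51 [-0.  -0.2  1.1] | 13.7917
```

View pics/s2.png

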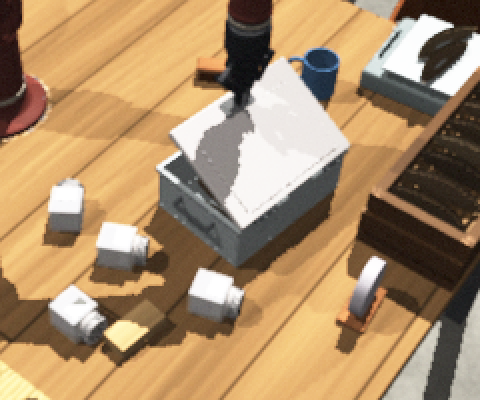

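The lid is up about 0.5 rad, held under the finger. I'll continue to 1.52, then clear backwards and up.

```bash
python3 - <<'E'
from h import *
for th in np.arange(0.57,1.53,0.06):
    arm.line_to(lidpose(th),0.05); f=np.array(arm.read_ft_force()); print(round(th,2),f.round(1),end=' | ')
arm.pause(.2)
p=lidpose(1.53)+KX*0.01; arm.line_to(p,0.02); arm.pause(.3); print(arm.read_ft_force())
arm.line_to(p+KX*0.02,0.05); arm.line_to(p+KX*0.02+Z*0.06,0.1)
print(arm.read_time(),arm.read_tool_pos()); im=snapshot("side"); cv2.imwrite("pics/s3.png",im[60:300,160:460].repeat(2,0).repeat(2,1))
E
```

```text
0.57 [0.7 0.2 0.1] | 0.63 [0.6 0.6 0.8] | 0.69 [ 0.3  0.7 -0.9] | 0.75 [ 1.4 -0.   0.7] | 0.81 [0.6 0.6 0.3] | 0.87 [-0.5 -0.7  1. ] | 0.93 [-0.2  0.9  0.9] | 0.99 [ 0.7 -0.3 -0.2] | 1.05 [-0.1 -0.1  1. ] | 1.11 [1.  0.1 0.7] | 1.17 [ 0.3  1.  -0.1] | 1.23 [-0.1 -0.1  0.7] | 1.29 [0.4 0.1 0.5] | 1.35 [1.  0.  0.2] | 1.41 [-0.3 -0.1  0.1] | 1.47 [ 0.2  0.2 -0. ] | 1.53 [-0.1  0.7  0.3] | [ 0.61980601  0.29292776 -0.19713967]
22.4667 [0.69295207 0.09743488 0.41181857]
```

View pics/s3.png

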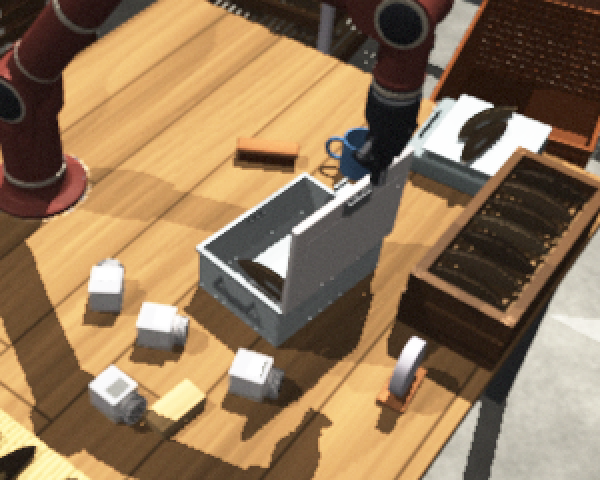

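The lid stands open by itself. Next, go over the rightmost pot (about 0.488, −0.296) and look at it from close by.

```bash
python3 - <<'E'
from h import *
np.set_printoptions(precision=4,suppress=True)
t0=arm.read_time()
p=np.array(arm.read_tool_pos()); arm.line_to(p+Z*0.03-KX*0.12,0.2)
P0=np.array([0.4875,-0.2958,0]); o=P0/np.linalg.norm(P0)
arm.movep(P0+o*0.06+Z*0.30,quat(-Z,np.cross(Z,o)))
p=pose(); im=snapshot("wrist"); np.save("w2.npy",np.c_[p[1],p[0]])
cv2.imwrite("pics/w2.png",im[:300].repeat(1,0)); print(t0,arm.read_time(),p[0],arm.read_joint_positions())
E
```

```text
22.5167 25.0333 [ 0.5402 -0.325   0.3004] [ 0.3655  0.5948  0.2425  1.4957 -0.1559  1.069   1.6721]
```

View pics/w2.png

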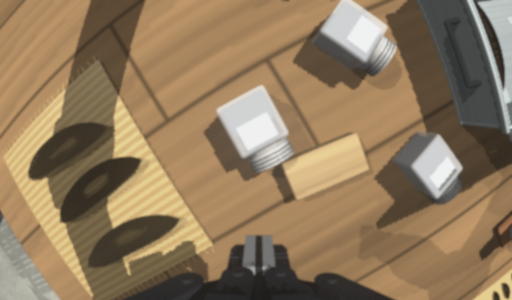

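The target pot's top face runs over about (218,104), (264,87), (287,128), (239,148), with its cap end near (273,163). The block's near corners are at about (282,164) and (297,198).

```bash
python3 - <<'E'
from h import *
np.set_printoptions(precision=4,suppress=True)
T=np.load("w2.npy"); P=(T[:,3],T[:,:3])
c=[onz("wrist",u,v,.058,P) for u,v in((218,104),(264,87),(287,128),(239,148))]
for i in range(4): print(c[i],np.linalg.norm(c[i]-c[i-1]))
a=(c[2]+c[3]-c[0]-c[1]);a/=np.linalg.norm(a)
b=np.mean(c,0); o=b-a*.031; o[2]=0; s=np.cross(Z,a)
print("axis",a,np.rad2deg(np.arctan2(a[1],a[0])),"centre",b,"origin",o)
for n,u,v,z in(("capend",273,163,.045),("blk1",282,164,.028),("blk2",297,198,.028),("blk3",356,134,.028),("blk4",369,168,.028)):
    w=onz("wrist",u,v,z,P); print(n,w,"along",(w-o)@a,"side",(w-o)@s)
aa=np.array([a[0],a[1],0]);aa/=np.linalg.norm(aa); s=np.cross(Z,aa)
G=o+aa*.035+Z*.03
q0=arm.read_joint_positions()
for sg in(1,-1):
  for al in(0,15,30,45):
    r=np.deg2rad(al)
    d=-Z*np.cos(r)-aa*np.sin(r); d2=aa*np.cos(r)-Z*np.sin(r)
    i1=arm.ik(G-d*.054,quat(d,sg*s)); 
    G2=o+Z*.035+aa*0.0
    i2=[arm.ik(G2-e*.054,quat(e,sg*s)) for e in [d2]]
    print(sg,al,i1 is not None and np.round(i1,2),i2[0] is not None and np.round(i2[0],2))
E
```

```text
[ 0.4481 -0.3174  0.058 ] 0.05169573819199146
[ 0.4578 -0.2674  0.058 ] 0.05093213591638649
[ 0.5071 -0.2689  0.058 ] 0.04935910978897542
[ 0.4995 -0.323   0.058 ] 0.05467799779097188
axis [ 0.9975 -0.0705  0.    ] -4.040300044806121 centre [ 0.4781 -0.2942  0.058 ] origin [ 0.4472 -0.292   0.    ]
capend [ 0.5338 -0.3009  0.045 ] along 0.08701876936320924 side -0.0028168203689816784
blk1 [ 0.5428 -0.2931  0.028 ] along 0.09548690415199931 side 0.005664639815269042
blk2 [ 0.5879 -0.298   0.028 ] along 0.1407321053115452 side 0.0038596305086164512
blk3 [ 0.556  -0.1979  0.028 ] along 0.10190750027593892 side 0.10152223345650688
blk4 [ 0.6009 -0.2022  0.028 ] along 0.14704209186995773 side 0.10037828016147907
1 0 [ 0.46  0.79  0.08  1.87 -0.12  0.49  2.12] [ 1.84  1.99 -1.17  2.35  3.68  0.65  0.05]
1 15 [ 0.37  0.87  0.16  1.67 -0.02  0.85  2.  ] False
1 30 [0.33 0.98 0.18 1.47 0.05 1.18 1.94] False
1 45 [0.31 1.12 0.18 1.27 0.1  1.5  1.91] [ 1.47  1.25 -1.15  2.39  2.6   0.77  0.02]
-1 0 [ 0.07  0.92  0.74  1.88 -0.93  0.73 -0.28] [ 1.59  1.67 -0.78  2.35  4.08  1.09  2.63]
-1 15 [-0.02  1.07  0.91  1.68 -0.74  1.05 -0.49] False
-1 30 [-0.04  1.22  1.01  1.48 -0.63  1.34 -0.59] False
-1 45 [-0.03  1.37  1.08  1.28 -0.55  1.62 -0.63] [ 1.29  1.03 -0.77  2.39  3.08  0.67  2.56]
```

```bash
cat >> h.py <<'E'
PO=np.array([0.447,-0.2925,0]); AX=np.deg2rad(-4); AA=np.array([np.cos(AX),np.sin(AX),0]); SS=np.cross(Z,AA)
GA,GZ=0.036,0.036                  # grasp point: along pot axis, height above the side it lies on
def pick(al,sg,lift=0,back=0):
    d=-Z*np.cos(al)-AA*np.sin(al); return PO+AA*GA+Z*(GZ+lift)-d*(.054+back), quat(d,sg*SS)
def place(al,sg,kx,ky,hd,z,t=0):
    "pot origin at keeper (kx,ky), bottom z; heading hd world; t = tilt short of upright"
    h=np.array([np.cos(hd),np.sin(hd),0]); al=al+t
    d=h*np.cos(al)-Z*np.sin(al)
    up=Z*np.cos(t)+h*np.sin(t); nb=-h*np.cos(t)+Z*np.sin(t)   # pot axis, and its lying-up side
    g=kp(kx,ky,z)+up*GA+nb*(GZ-.029)
    return g-d*.054, quat(d,sg*np.cross(Z,h)), g
E
python3 - <<'E'
from h import *
for sg in(1,-1):
  for al in(40,45,50,55,60):
    r=np.deg2rad(al); p=arm.ik(*pick(r,sg)); out=[]
    for kx in(0,.03,.05):
      for hd in(-8,10,18,30,45,60):
        i=arm.ik(*place(r,sg,kx,.068,np.deg2rad(hd),.008)[:2])
        j=arm.ik(*place(r,sg,kx,.068,np.deg2rad(hd),.16)[:2])
        if i is not None and j is not None: out.append((kx,hd,np.round(i,1).tolist()))
    print(sg,al,p is not None and np.round(p,2),len(out),out[:2],out[-2:])
E
```

```text
1 40 [0.31 1.06 0.18 1.33 0.09 1.41 1.91] 16 [(0, -8, [0.0, 1.3, -1.2, 2.3, 2.2, 1.7, -0.9]), (0, 30, [0.4, 1.3, -1.2, 2.4, 2.7, 1.1, -0.3])] [(0.05, 45, [0.6, 1.3, -1.1, 2.2, 2.6, 0.6, 0.1]), (0.05, 60, [0.6, 1.3, -1.1, 2.1, 2.3, 0.3, 0.6])]
1 45 [0.31 1.11 0.18 1.27 0.11 1.51 1.91] 18 [(0, -8, [0.1, 1.2, -1.2, 2.3, 2.1, 1.6, -0.9]), (0, 10, [0.2, 1.2, -1.2, 2.4, 2.3, 1.4, -0.6])] [(0.05, 45, [0.6, 1.2, -1.1, 2.2, 2.4, 0.6, 0.2]), (0.05, 60, [0.6, 1.2, -1.1, 2.0, 2.0, 0.3, 0.8])]
1 50 [0.31 1.16 0.18 1.2  0.12 1.62 1.9 ] 18 [(0, -8, [0.1, 1.2, -1.2, 2.2, 2.0, 1.5, -0.8]), (0, 10, [0.2, 1.2, -1.2, 2.3, 2.2, 1.3, -0.5])] [(0.05, 45, [0.5, 1.2, -1.1, 2.1, 2.2, 0.6, 0.3]), (0.05, 60, [0.6, 1.2, -1.1, 2.0, 1.8, 0.4, 1.0])]
1 55 [0.3  1.2  0.18 1.14 0.14 1.72 1.9 ] 18 [(0, -8, [0.1, 1.1, -1.2, 2.2, 2.0, 1.3, -0.7]), (0, 10, [0.2, 1.1, -1.2, 2.3, 2.1, 1.2, -0.5])] [(0.05, 45, [0.5, 1.1, -1.1, 2.1, 2.0, 0.6, 0.5]), (0.05, 60, [0.5, 1.0, -1.0, 2.0, 1.6, 0.3, 1.1])]
1 60 [0.3  1.25 0.18 1.08 0.16 1.81 1.91] 18 [(0, -8, [0.2, 1.1, -1.2, 2.2, 1.9, 1.2, -0.6]), (0, 10, [0.3, 1.1, -1.2, 2.2, 2.0,
[... 664 characters left out ...]
 18 [(0, -8, [0.1, 1.2, -1.2, 2.2, 2.0, 1.5, 2.3]), (0, 10, [0.2, 1.2, -1.2, 2.3, 2.2, 1.3, 2.6])] [(0.05, 45, [0.3, 1.0, -0.8, 2.1, 2.8, 0.4, 2.8]), (0.05, 60, [0.6, 1.2, -1.1, 2.0, 1.8, 0.4, -2.2])]
-1 55 [-0.01  1.44  1.1   1.15 -0.47  1.79 -0.65] 18 [(0, -8, [0.1, 1.1, -1.2, 2.2, 2.0, 1.3, 2.4]), (0, 10, [0.2, 1.1, -1.2, 2.3, 2.1, 1.2, 2.7])] [(0.05, 45, [0.2, 0.9, -0.6, 2.1, 2.9, 0.2, 2.5]), (0.05, 60, [0.5, 1.2, -1.2, 2.0, 1.6, 0.5, -2.0])]
-1 60 [-0.    1.49  1.11  1.09 -0.44  1.87 -0.65] 18 [(0, -8, [0.1, 1.0, -1.0, 2.2, 1.9, 1.1, 2.4]), (0, 10, [0.3, 1.1, -1.2, 2.2, 2.0, 1.1, 2.8])] [(0.05, 45, [0.1, 0.8, -0.4, 2.0, 3.3, 0.1, 2.0]), (0.05, 60, [0.1, 0.8, -0.4, 2.0, -1.1, 0.2, 0.5])]
```

```bash
cat >> h.py <<'E'
def upr(al,sg,O,hd,z,back=0):
    "pot held upright, origin at bench point O, bottom at z"
    h=np.array([np.cos(hd),np.sin(hd),0]); d=h*np.cos(al)-Z*np.sin(al)
    g=np.array([O[0],O[1],z])+Z*GA-h*(GZ-.029)
    return g-d*(.054+back), quat(d,sg*np.cross(Z,h))
E
python3 - <<'E'
from h import *
for al in(45,50,55,60):
  r=np.deg2rad(al)
  for O in((.62,-.28),(.66,-.28),(.7,-.28),(.74,-.28),(.7,-.22),(.78,-.25)):
    res=[]
    for hd in(-10,-20,-30):
      i=[arm.ik(*upr(r,1,O,np.deg2rad(hd),z)) for z in(.005,.08)]
      res.append([None if k is None else np.round(k,1).tolist() for k in i])
    hit=[(hd,x) for hd,x in zip((-10,-20,-30),res) if None not in x and all(abs(k[4])<1 and abs(k[2])<.9 for k in x)]
    print(al,O,hit[:2])
E
```

```text
45 (0.62, -0.28) []
45 (0.66, -0.28) []
45 (0.7, -0.28) []
45 (0.74, -0.28) []
45 (0.7, -0.22) []
45 (0.78, -0.25) []
50 (0.62, -0.28) []
50 (0.66, -0.28) []
50 (0.7, -0.28) []
50 (0.74, -0.28) []
50 (0.7, -0.22) []
50 (0.78, -0.25) []
55 (0.62, -0.28) []
55 (0.66, -0.28) []
55 (0.7, -0.28) []
55 (0.74, -0.28) []
55 (0.7, -0.22) []
55 (0.78, -0.25) [(-30, [[0.1, 0.9, 0.3, 1.6, -0.3, 0.0, 1.5], [0.1, 0.8, 0.3, 1.6, -0.2, 0.1, 1.4]])]
60 (0.62, -0.28) []
60 (0.66, -0.28) []
60 (0.7, -0.28) [(-10, [[0.5, 0.9, -0.2, 1.7, -0.2, 0.0, 2.1], [0.5, 0.8, -0.1, 1.7, -0.2, 0.2, 2.0]])]
60 (0.74, -0.28) [(-10, [[0.4, 0.9, -0.1, 1.6, -0.2, 0.1, 2.0], [0.4, 0.8, -0.1, 1.6, -0.2, 0.2, 2.0]]), (-20, [[0.3, 0.9, 0.0, 1.6, -0.2, 0.1, 1.8], [0.3, 0.8, 0.1, 1.6, -0.2, 0.2, 1.8]])]
60 (0.7, -0.22) []
60 (0.78, -0.25) [(-10, [[0.3, 0.9, -0.0, 1.5, -0.2, 0.1, 1.9], [0.3, 0.8, -0.0, 1.5, -0.2, 0.3, 1.9]]), (-20, [[0.2, 0.9, 0.1, 1.6, -0.2, 0.1, 1.7], [0.2, 0.8, 0.1, 1.5, -0.2, 0.3, 1.7]])]
```

```bash
cat >> h.py <<'E'
def stand(al,t,sg,O,hd,z,back=0):
    "pot held t short of upright (cap leaning along hd); z = height of the bottom centre"
    h=np.array([np.cos(hd),np.sin(hd),0]); b=al+t; d=h*np.cos(b)-Z*np.sin(b)
    up=Z*np.cos(t)+h*np.sin(t); nb=-h*np.cos(t)+Z*np.sin(t)
    g=np.array([O[0],O[1],z])+up*GA+nb*(GZ-.029)
    return g-d*(.054+back), quat(d,sg*np.cross(Z,h))
E
python3 - <<'E'
from h import *
c=camera_info("scene")
for X in((.74,-.28,0),(.70,-.28,0),(.70,-.38,0),(.80,-.2,0),(.8,-.35,0)):
    q=c["R"]@np.array(X)+c["t"]; print(X,(1.5*(c["fx"]*q[0]/q[2]+c["cx"])).round(),(1.5*(c["fy"]*q[1]/q[2]+c["cy"])).round())
d=np.deg2rad
for al in(48,52):
  print(al,[arm.ik(*pick(d(al),1,0,b)) is not None for b in(0,.05,.1)],arm.ik(*pick(d(al),1,.12)) is not None)
  for O in((.68,-.29),(.71,-.29),(.74,-.28)):
    for hd in(-10,-15,-20):
      for b in(60,62,64):
        i=[arm.ik(*stand(d(al),d(b-al),1,O,d(hd),z,k)) for z,k in((.005,0),(.1,0),(.005,.09))]
        ok=all(k is not None and abs(k[4])<1 for k in i)
        if ok: print(al,O,hd,b)
h=np.array([np.cos(d(-15)),np.sin(d(-15)),0]); s=np.cross(Z,h)
print(arm.ik(np.array([.74,-.28,.25]),quat(-Z,s)),arm.ik(np.array([.74,-.28,.094]),quat(-Z,s)))
E
```

```text
(0.74, -0.28, 0) 255.0 317.0
(0.7, -0.28, 0) 266.0 308.0
(0.7, -0.38, 0) 241.0 286.0
(0.8, -0.2, 0) 258.0 351.0
(0.8, -0.35, 0) 220.0 316.0
48 [True, True, True] True
48 (0.68, -0.29) -10 60
48 (0.68, -0.29) -10 62
48 (0.68, -0.29) -10 64
48 (0.68, -0.29) -15 62
48 (0.68, -0.29) -15 64
48 (0.68, -0.29) -20 62
48 (0.68, -0.29) -20 64
48 (0.71, -0.29) -10 60
48 (0.71, -0.29) -10 62
48 (0.71, -0.29) -10 64
48 (0.71, -0.29) -15 60
48 (0.71, -0.29) -15 62
48 (0.71, -0.29) -15 64
48 (0.71, -0.29) -20 60
48 (0.71, -0.29) -20 62
48 (0.71, -0.29) -20 64
48 (0.74, -0.28) -10 60
48 (0.74, -0.28) -10 62
48 (0.74, -0.28) -10 64
48 (0.74, -0.28) -15 60
48 (0.74, -0.28) -15 62
48 (0.74, -0.28) -15 64
48 (0.74, -0.28) -20 60
48 (0.74, -0.28) -20 62
48 (0.74, -0.28) -20 64
52 [True, True, True] True
52 (0.68, -0.29) -10 62
52 (0.68, -0.29) -10 64
52 (0.68, -0.29) -15 62
52 (0.68, -0.29) -15 64
52 (0.68, -0.29) -20 62
52 (0.68, -0.29) -20 64
52 (0.71, -0.29) -10 60
52 (0.71, -0.29) -10 62
52 (0.71, -0.29) -10 64
52 (0.71, -0.29) -15 60
52 (0.71, -0.29) -15 62
52 (0.71, -0.29) -15 64
52 (0.71, -0.29) -20 60
52 (0.71, -0.29) -20 62
52 (0.71, -0.29) -20 64
52 (0.74, -0.28) -10 60
52 (0.74, -0.28) -10 62
52 (0.74, -0.28) -10 64
52 (0.74, -0.28) -15 60
52 (0.74, -0.28) -15 62
52 (0.74, -0.28) -15 64
52 (0.74, -0.28) -20 60
52 (0.74, -0.28) -20 62
52 (0.74, -0.28) -20 64
[ 0.27388067  0.91564106  0.15704057  0.95976914 -0.130029    1.27454939
  1.71721298] [ 0.27334571  1.05592269  0.14599024  1.09315314 -0.15081477  1.00230455
  1.73625318]
```

```bash
python3 - <<'E'
from h import *
al=np.deg2rad(52)
arm.move_gripper(1.0,40)
p,q=pick(al,1,.06,.09); arm.movep(p,q)
P=pose(); im=snapshot("wrist")
p,q=pick(al,1,0,.05); arm.line_to(p,.12)
p,q=pick(al,1); arm.line_to(p,.08); print(np.array(arm.read_ft_force()).round(1))
arm.move_gripper(0.0,40); print("opening",arm.read_opening())
p,q=pick(al,1,.13); arm.line_to(p,.12)
print(arm.read_opening(),arm.read_ft_force(),arm.read_time())
s=snapshot("side"); cv2.imwrite("pics/s4.png",np.hstack([cv2.resize(im,(400,300)),cv2.resize(s[140:350,120:400],(400,300))]))
E
```

```text
Traceback (most recent call last):
station.MotionError: the arm cannot take that pose within its joint ranges
```

```bash
python3 - <<'E'
from h import *
al=np.deg2rad(48)
for l,b in((.06,.09),(.06,.06),(.05,.05)):
    p,q=pick(al,1,l,b)
    if arm.ik(p,q) is not None: break
print(l,b); arm.movep(p,q)
P=pose(); im=snapshot("wrist")
p,q=pick(al,1,0,.05); arm.line_to(p,.12)
p,q=pick(al,1); arm.line_to(p,.08); print(np.array(arm.read_ft_force()).round(1))
arm.move_gripper(0.0,40); print("opening",arm.read_opening())
p,q=pick(al,1,.12); arm.line_to(p,.12)
print(arm.read_opening(),arm.read_ft_force(),arm.read_time())
s=snapshot("side"); cv2.imwrite("pics/s4.png",np.hstack([cv2.resize(im,(400,300)),cv2.resize(s[140:350,120:400],(400,300))]))
E
```

```text
0.06 0.09
[-0.2  1.   0.8]
opening 0.671905428175519
0.6745607443569785 [ 0.44525453 -0.06180818 -2.17102718] 29.9
```

View pics/s4.png

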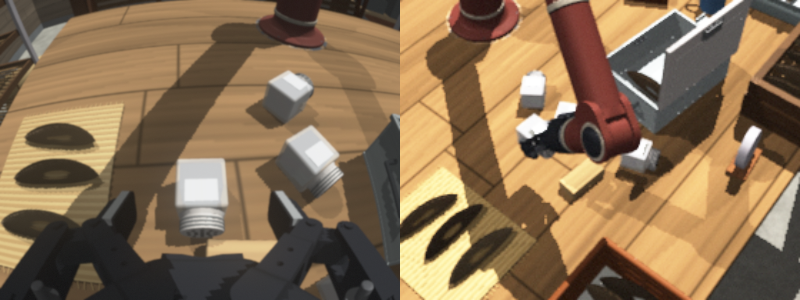

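```bash
python3 - <<'E'
from h import *
d=np.deg2rad; A=(d(48),d(12),1,(.71,-.27),d(-15))
arm.movep(*stand(*A,.10))
arm.line_to(stand(*A,.022)[0],.12); arm.pause(.1); f0=arm.read_ft_force()[2]
z=.020
while z>-.002:
    z-=.002; arm.line_to(stand(*A,z)[0],.03); f=arm.read_ft_force()[2]-f0
    if f>1.5: break
print("contact z",z,f)
arm.move_gripper(0.85); arm.pause(.3)
arm.line_to(stand(*A,z,.02)[0],.08); arm.move_gripper(1.0); arm.line_to(stand(*A,z,.10)[0],.15)
print(arm.read_time()); h=np.array([np.cos(A[4]),np.sin(A[4]),0]); 
arm.movep(np.array([.71,-.27,.26])+h*0.03,quat(-Z,np.cross(Z,h)))
p=pose(); np.save("w3.npy",np.c_[p[1],p[0]]); im=snapshot("wrist"); s=snapshot("side")
cv2.imwrite("pics/w3.png",np.hstack([im,cv2.resize(s[140:350,150:430],(288,384))[:, :]])); print(arm.read_time(),arm.read_joint_positions())
E
```

```text
contact z 0.002 7.370978917088939
36.475
37.6833 [ 0.22455654  0.91456531  0.28444703  0.95929635 -0.23282305  1.29729919
  1.77339342]
```

View pics/w3.png

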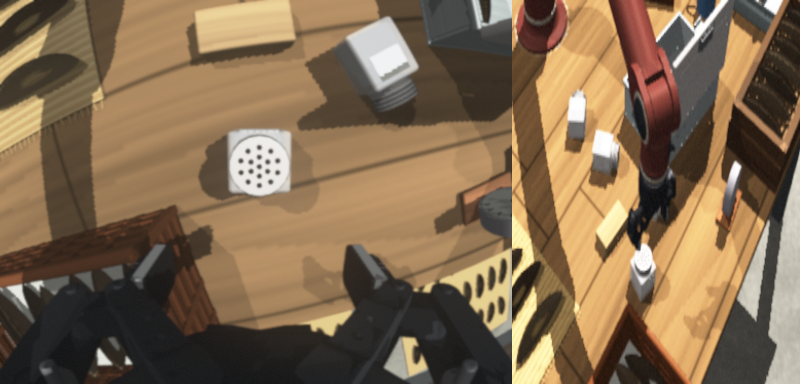

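The pot now stands upright on the bench, square to the tool, with its cap centre at (259,165). Next: regrip it from above and set it in the keeper.

```bash
python3 - <<'E'
from h import *
T=np.load("w3.npy"); c=onz("wrist",259,165,.084,(T[:,3],T[:,:3])); print("pot",c)
hd=np.deg2rad(-15); h=np.array([np.cos(hd),np.sin(hd),0]); c[2]=0
q=quat(-Z,np.cross(Z,h)); H=.042
arm.line_to(c+Z*.20,.15)
arm.line_to(c+Z*(H+.054),.10); print(np.array(arm.read_ft_force()).round(1))
arm.move_gripper(0.0,40); print(arm.read_opening())
arm.line_to(c+Z*(H+.054+.18),.2)
print(arm.read_opening(),np.array(arm.read_ft_force()).round(1),arm.read_time())
for kx in(-.02,-.01,0): print(kx,arm.ik(kp(kx,.065,.12),QL) is not None,arm.ik(kp(kx,.065,.28),QL) is not None)
s=snapshot("side"); cv2.imwrite("pics/s5.png",cv2.resize(s[100:350,150:430],(560,500)))
E
```

```text
pot [ 0.71066981 -0.26951764  0.084     ]
[ 0.7 -0.3 -0.4]
0.6748015257439182
0.6743097459869434 [-0.9 -0.8 -3. ] 40.8833
-0.02 True True
-0.01 True True
0 True True
```

View pics/s5.png

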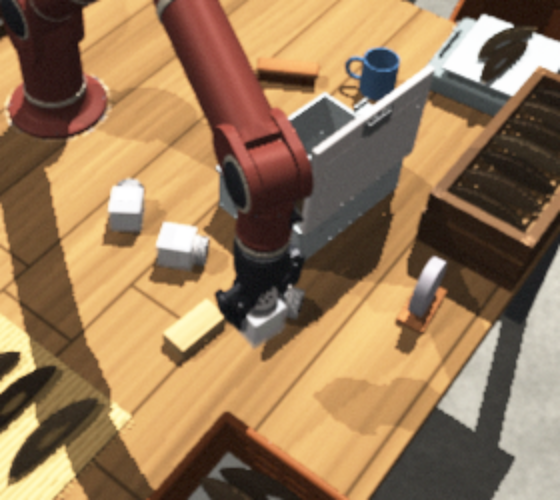

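```bash
python3 - <<'E'
from h import *
arm.line_to(np.array([.49,-.21,.285]),.3)
KXP,KYP,B=-.018,.066,.096
arm.movep(kp(KXP,KYP,.285),QL); print(arm.read_time(),arm.read_tool_pos(),arm.read_opening())
arm.line_to(kp(KXP,KYP,B+.025),.1); arm.pause(.1); f0=arm.read_ft_force()[2]
z=.022
while z>.0:
    z-=.0015; arm.line_to(kp(KXP,KYP,B+z),.02); f=arm.read_ft_force()[2]-f0
    if f>2.0: break
print("contact",z,f)
arm.move_gripper(0.86); arm.pause(.2)
print(arm.read_ft_force(),arm.read_time())
arm.line_to(kp(KXP,KYP,B+.04),.06); arm.line_to(kp(KXP-.03,KYP,.30),.2)
w=snapshot("wrist"); s=snapshot("scene"); print(arm.read_time())
cv2.imwrite("pics/f.png",np.hstack([cv2.resize(w,(400,300)),cv2.resize(s[160:310,200:400],(400,300))]))
E
```

```text
43.325 [0.53751955 0.18496334 0.28502497] 0.6704653548108312
contact 0.005499999999999996 2.700942041387804
[ 0.35000052 -3.08319907 -0.12142415] 48.6
50.4083
```

View pics/f.png

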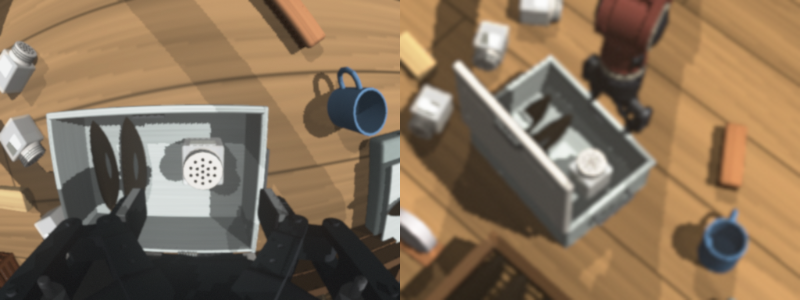

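The pot stands upright on the keeper's floor in the clear half, the lid is open and the gripper is clear. I'm handing the job in.

```bash
python3 - <<'E'
from h import *
print(arm.read_ft_force(),arm.read_time()); ticket.finish_job()
E
```

```text
[-0.09898211 -0.32700144 -0.1206236 ] 50.4083
the job is handed in; nothing more can be done
```

The job is done and handed in at 50.4 s; it reports no verdict, so my checks come from the pictures and readings.

- **Lid:** I pressed the catch until it bottomed, then held the lid under the shut fingers along its arc to about 1.5 rad and let it go there. The last pictures show it standing open.
- **Pot:** I gripped the rightmost pot with the tool tilted and stood it up on the free bench beyond the block. I then regripped it from above and lowered it in the keeper's empty half until it touched the floor. It touched at 5.5 mm with 2.7 N; the floor is at 5 mm.
- **Last checks:** The wrist and scene pictures show the pot upright and released, and the fillets and other things looked undisturbed. I did not measure their positions again. The wrist force was about 0.3 N, close to zero.
- **Disagreements:** One pre-grasp pose was refused as out of joint range, so I used a tilt of 48 degrees instead of 52. When the fingers opened in the keeper there was a brief side force of about 3 N, probably a finger or the pot brushing the side wall. It was gone after I withdrew.

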